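# Scrape the griddle's grease trough into its drip tray

## Task

Clean out the grease trough along the front of the cold griddle: push the pulled-out drip tray fully home, then take the scraper from the chopping board, set its round blade down in the trough at the closed end and draw it slowly (under 10 cm a second), staying down in the trough, along the trough to the outlet hole at the other end, so that both burnt crusts drop into the drip tray. Then lay the scraper flat on the chopping board again. Do not touch the crusts with the gripper, and leave the tumbler and the onion where they stand.

Things in the scene. Friction and masses are not known exactly. Their poses are not given: they have to be found in the camera images.
- griddle: Fixed countertop griddle, brushed steel, dark plate; 250 (x) x 280 (y) mm. Origin: centre of its underside on the worktop; -x is its front (towards the robot). Plate top z = 95 mm; spatter guards to 125 mm on both sides, 146 mm at the back. Grease trough along the front: 22 mm wide (x = -117 to -95), open above, floor at z = 82; front lip (x = -125 to -117) 97 mm high. A knob sits on the front.
- trough_closed_end (a point): Closed (right) end of the trough: middle of its width, on its floor, at the end wall (griddle y = -126 mm), 82 mm above the worktop. The trough runs from here 252 mm along +y to its other end wall. Axes as the griddle's.
- trough_outlet (a point): Centre of the outlet hole, at floor level: the trough's last 44 mm at its left end (griddle y = +82 to +126 mm) have no floor and open over the drip tray's place. Axes as the griddle's.
- drip_tray (a joint): How far the drip tray is pulled out of the griddle's front, m: 0 = fully home, up to 0.07. It slides along the griddle's x (out is -x) with light friction.
- tray_front (a point): Front edge of the tray's folded pull, moves with the tray. The pull is 50 mm wide (y), 62 mm above the worktop at this point, and stands 16 mm before the tray's front plate (71 mm wide, 20 to 70 mm above the worktop). Push it along the griddle's +x.
- tray_floor (a point): Centre of the tray's inner floor, 24 mm above the worktop; moves with the tray. Inside it measures 53 (x) x 60 (y) x 42 mm deep, open at the top. Axes as the griddle's.
- scraper: Trough scraper, 190 mm long, 90 g, lying flat. Black handle 110 long x 20 wide (y) x 26 high (z) with a red band at its end, then a straight steel neck 8 high x 4 thick, ending in a round steel blade 16 mm in diameter, 4 mm thick, standing in the tool's x-z plane (flat faces to +-y). Origin: middle of its length on its underside; +x towards the blade. The handle spans x = -95 to +15 mm.
- scraper_tip (a point): Centre of the round blade (radius 8 mm): 87 mm from the scraper's origin along +x, 13 mm above its underside. When the blade touches the trough's floor this point is 8 mm above the floor.
- scraper_grip (a point): Place to grip the scraper's handle, near its front: at x = -15 mm, on the handle's centre line, 13 mm above its underside. Gripped across the handle (its y, 20 mm).
- crust_a: Burnt crust, hard, dark brown, 14 x 16 x 12 mm, lying in the trough. Origin: centre of its underside.
- crust_b: The second such crust, nearer the outlet.
- chopping_board: Wooden chopping board, 220 (x) x 320 (y) x 21 mm, lying on the worktop to the left of the griddle, fixed. Origin: centre of its underside.
- tumbler: Empty drinking glass, 80 mm wide, 91 mm high, standing before the right half of the griddle; leave alone. Origin: centre of its underside.
- onion: Onion, 78 mm wide, 85 mm high, on the far part of the board; leave alone. Origin: its underside.

How it is judged:
On the way, in this order (a step that is already met when the one before it is completed fails the run):
1. the drip tray is pushed fully home (within 4 mm) (value of joint drip_tray below 0.004 m), for 0.2 s.
2. the scraper's blade is down in the trough (its centre no more than 16 mm above the floor) within 30 mm of the closed end (x of scraper_tip in the frame of griddle between -0.118 and -0.094 m and z of scraper_tip in the frame of griddle below 0.098 m and y of scraper_tip in the frame of griddle between -0.126 and -0.096 m), for 0.2 s.
3. the blade, still down in the trough, passes the middle of its length (x of scraper_tip in the frame of griddle between -0.118 and -0.094 m and z of scraper_tip in the frame of griddle below 0.098 m and y of scraper_tip in the frame of griddle between -0.025 and 0.025 m), for 0.1 s.
4. the blade, still down in the trough, reaches the edge of the outlet hole (x of scraper_tip in the frame of griddle between -0.118 and -0.094 m and z of scraper_tip in the frame of griddle below 0.098 m and y of scraper_tip in the frame of griddle between 0.07 and 0.126 m), for 0.05 s.
At the end, for the whole second after the job is handed in: The drip tray is home within 4 mm, both crusts lie at rest inside it, and the scraper lies flat and at rest on the chopping board, its middle over the board, let go (value of joint drip_tray below 0.004 m and x of crust_a in the frame of tray_floor between -0.028 and 0.028 m and y of crust_a in the frame of tray_floor between -0.032 and 0.032 m and z of crust_a in the frame of tray_floor between -0.004 and 0.034 m and x of crust_b in the frame of tray_floor between -0.028 and 0.028 m and y of crust_b in the frame of tray_floor between -0.032 and 0.032 m and z of crust_b in the frame of tray_floor between -0.004 and 0.034 m and x of scraper in the frame of chopping_board between -0.11 and 0.11 m and y of scraper in the frame of chopping_board between -0.16 and 0.16 m and z of scraper in the frame of chopping_board between 0.014 and 0.034 m and height (world z) of scraper_tip between 0.022 and 0.05 m and linear speed of each of scraper, crust_a, crust_b below 0.02 m/s); the robot touches nothing.
It fails at once if The scraper moves faster than 10 cm/s while its blade is down in the trough (x of scraper_tip in the frame of griddle between -0.118 and -0.094 m and z of scraper_tip in the frame of griddle below 0.098 m and y of scraper_tip in the frame of griddle between -0.126 and 0.126 m and linear speed of scraper above 0.1 m/s).
It fails at once if A crust is touched by the gripper (contact force between the fingers and crust_a above 0.5 N or contact force between the fingers and crust_b above 0.5 N).
It fails at once if The tumbler is shifted by more than 3 cm or knocked over (distance of tumbler from where it was at the start of the episode above 0.03 m or angle between tumbler's own z axis and vertical above 0.5 rad).
It fails at once if The onion is shifted by more than 3 cm or knocked over (distance of onion from where it was at the start of the episode above 0.03 m or angle between onion's own z axis and vertical above 0.5 rad).
It also fails if it takes over 72 s, if anything falls off the work surface, if the arm or the gripper's body presses on something with over 40 N, if the wrist force passes 120 N, or if a joint passes its speed limit or range.

## Robot

A 6-joint arm with a two-finger parallel gripper is mounted at the origin on a cart in front of the work surface, level with it; the furniture and walls round the work are solid. World frame = base frame: x ahead of the robot, y to its left, z up, the work surface at z = 0. Lengths are in m, angles in rad, forces in N, time in s.
With the tool pointing down it reaches from about 0.3 to 0.775 m from the base axis. Payload 14.6 kg.
Tool frame: the origin (TCP) lies on the centre line of the jaws, within the pads' length; the fingertips stand 19 mm ahead of it and the grasp point (between the pads) is the TCP; z points along the fingers, y is the line along which they close (so a half turn about z gives the same grasp; the last joint's range is limited). The gripper opens to 94 mm and grips with 3 to 60 N. Pads are 16 mm wide; open, the fingers measure 119 mm over their backs; the gripper's body (75 mm by 177 mm) begins 78 mm behind the grasp point.
Start: joints at [1.112, 0.3, 1.521, -0, 1.321, -0.067], TCP at [0.21, 0.508, 0.224] pointing down, gripper open.
Joint ranges: [-3.03, 3.03], [-0.79, 2.21], [0.23, 2.52], [-1.04, 4.18], [0, 3.07], [-2.55, 2.55]. Speed limits (rad/s): [2.22, 2.22, 2.57, 3.14, 3.14, 3.14].

## Interface

Orientations are given as [roll, pitch, yaw] about the fixed x, y, z axes, in that order (R = Rz(yaw) Ry(pitch) Rx(roll)).
In Python, from station import get_obs, camera, workorder gives the robot as it stands.
- The arm moves only by the tool play_rows, never from a script. Its argument "motion" is a list that holds one entry, the list of rows, each a list of 7 numbers: the shift along the tool's x, y, z as a fraction of full scale, then the turn, a rotation vector about the tool's x, y, z as a fraction of full scale, then the opening, from -1 (shut) to 1 (fully open). In form: [[[x, y, z, ax, ay, az, grip], ...]]. A call has 1 to 10 rows; each row is the pose to reach, as a shift and turn from the pose commanded when the call began, along the tool's axes at that moment, turning the shorter way round; what a row does not reach only later rows make up. Full scale, the value 1, is 0.25 m for a shift and 2 pi rad for a turn. A row lasts 1/10 s, in which the tool goes at most 50 mm and 8.59 degrees, less where a joint would pass 70% of its speed; a pose out of reach is approached as far as the arm can. A call with a number of a shift or a turn outside -1 to 1 is refused whole. A call with a gripper value outside its range is refused whole. The fingers move at their own pace and stop on an object; "grip_force" is the grip in N (left out, the last holds). Time passes only in rows, so rows that repeat a pose let the fingers close. It gives the time, the measured TCP pose, the force, the opening and the grip force at its end, in the units of the state.
- get_obs(): the state, without advancing time (a new reading comes with each control period).
- camera(name): name is "side" or "top"; returns a dict with "frame" (384x512x3 uint8, red, green, blue), "z_map" (384x512 float32, m along the optical axis (not along the pixel's ray), 0 where there is no reading), "camera_matrix" (3x3 intrinsics, pixels), "D" ([k1, k2, p1, p2, k3] as OpenCV has them; the pictures are not rectified), "T" (4x4, takes a point from camera to world coordinates). Camera axes: x right, y up, looking along -z (the intrinsics and any distortion apply to the point x, -y, -z); pixel columns grow to the right and rows downward; lengths in m; the calibration is good to about 2 mm. A picture is of the moment at which its call begins.
- workorder.hand_in(): hands the job in; it is judged then, once.
The state is a dict: "time_s": time; "qpos": joint angles; "joint_vel": joint speeds; "tau": joint torques, N m; "ee_pos": TCP position; "eef_rot": TCP orientation; "force": force on the tool from outside, world axes, zero at the start; "moment": the same for the moment, N m; "grip_width": finger opening in m; "grip_force": force on a finger pad.
Only numpy, scipy, OpenCV 4.12 (cv2) and the standard library are available. Lean on these libraries where they do the work, as an engineer would, in place of code of your own. Each camera call takes 0.05 s, during which the arm holds its last target. There are 200 camera calls.

## Working session

There is one attempt and no reset: what is moved stays moved. The work goes in short steps, Python scripts to look and compute and a tool call to move; the robot and the scene stay as the last step left them, time stands still between calls to the robot, and variables do not carry over. Pictures are saved under pics/ and viewed, at most 10 in all, crops included, and the job is handed in when it is done.

Besides the shell and the picture viewer there is one more tool, called by a JSON object that holds its "op" and its "data", one argument or row to a line. play_rows: Moves the arm, as the interface text tells. Its arguments: {"type":"object","properties":{"motion":{"type":"array"},"grip_force":{"type":"number"}},"required":["motion"]}

```bash
mkdir -p pics
cat > h.py <<'E'
import numpy as np, cv2
from station import get_obs, camera, workorder
def world(c):
    K=c["camera_matrix"];D=np.array(c["D"],float);z=c["z_map"].astype(float)
    h,w=z.shape;u,v=np.meshgrid(np.arange(w),np.arange(h))
    p=cv2.undistortPoints(np.stack([u,v],-1).reshape(-1,1,2).astype(np.float64),np.array(K,float),D).reshape(h,w,2)
    P=np.stack([p[...,0]*z,-p[...,1]*z,-z,np.ones_like(z)],-1)@np.array(c["T"]).T
    P=P[...,:3];P[z==0]=np.nan
    return P
E
python3 - <<'E'
from h import *
for n in("top","side"):
    c=camera(n);np.save(n+".npy",world(c));cv2.imwrite(f"pics/{n}0.png",c["frame"][...,::-1]);np.save(n+"_f.npy",c["frame"])
    print(n,np.round(c["T"],3).tolist())
print(get_obs())
E
```

```text
top [[-0.023, 0.995, -0.095, 0.468], [-1.0, -0.025, -0.012, 0.234], [-0.014, 0.095, 0.995, 1.138], [0.0, 0.0, 0.0, 1.0]]
side [[0.993, 0.079, -0.093, 0.473], [-0.122, 0.623, -0.773, -0.459], [-0.003, 0.778, 0.628, 0.634], [0.0, 0.0, 0.0, 1.0]]
{'time_s': 0.1, 'qpos': array([ 1.11237988e+00,  3.00417923e-01,  1.52150717e+00, -3.14571273e-05,
        1.32071286e+00, -6.66005014e-02]), 'joint_vel': array([-1.27518458e-03, -1.37819165e-03, -2.51007742e-03,  1.68597123e-03,
        6.39552933e-04,  6.03284533e-05]), 'tau': array([ 5.97477924e-05, -5.32649159e+01, -3.53278649e+01,  7.08675664e-02,
        2.35582731e-02, -9.02767397e-05]), 'ee_pos': array([0.20994159, 0.50812168, 0.22394676]), 'eef_rot': array([-3.14054764e+00, -3.91633230e-05,  2.74978449e+00]), 'force': array([-0.23933079,  0.00675301, -0.14735099]), 'moment': array([-0.05073966,  0.02979478,  0.03860432]), 'grip_force': 0.0, 'grip_width': 0.0937123121460706}
```

View pics/top0.png

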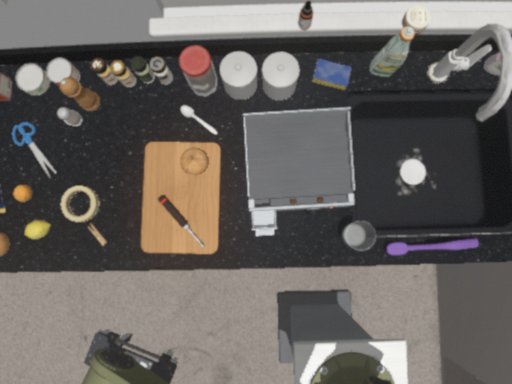

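View pics/side0.png

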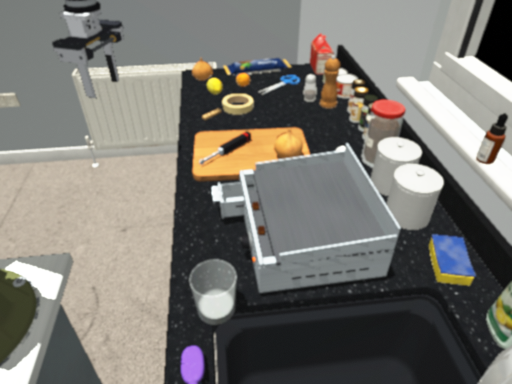

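The top view shows the griddle (cols 245–353, rows 108–210), the crusts at about (293,200) and (319,200), the pulled tray at (263,222), the scraper from (160,198) to (203,246) and the tumbler at (359,235). Next I measure these with the depth data.

Run:
```python
from h import *
P=np.load("top.npy");f=np.load("top_f.npy")
a=cv2.resize(f[180:260,140:380],None,fx=3.3,fy=3.3,interpolation=cv2.INTER_CUBIC);cv2.imwrite("pics/crop.png",a[...,::-1])
hsv=cv2.cvtColor(f,cv2.COLOR_RGB2HSV)
X,Y,Z=P[...,0],P[...,1],P[...,2]
for n,(u,v) in dict(g_tl=(245,112),plate=(300,150),pl2=(270,185),crA=(319,200),crB=(293,200),lip=(300,206),tray=(263,215),pull=(264,232),board=(150,240),tumb=(359,235),onion=(194,160),hand=(173,212),neck=(195,236)).items(): print(n,np.round(P[v,u],3))
def rect(m):
    p=np.c_[X[m],Y[m]];p=p[np.isfinite(p).all(1)].astype(np.float32);r=cv2.minAreaRect(p);print(len(p),r)
reg=np.zeros(Z.shape,bool);reg[95:240,236:365]=1
for lo,hi in((.085,.1),(.1,.16),(.085,.16)):
    rg=reg.copy();rg[212:]=0
    m=rg&(Z>lo)&(Z<hi);print(lo,hi);rect(cv2.erode(m.astype(np.uint8),np.ones((1,1)))>0)
# tray
rg=np.zeros(Z.shape,bool);rg[210:242,240:285]=1
m=rg&(Z>.012)&(Z<.08);print("tray");rect(m)
m=rg&(Z>.055)&(Z<.066)
# scraper
rg=np.zeros(Z.shape,bool);rg[190:252,152:212]=1
m=rg&(Z>.027)&(Z<.06);print("scr");rect(m)
p=np.c_[X[m],Y[m],Z[m]];c=p[:,:2].mean(0);_,_,V=np.linalg.svd(p[:,:2]-c);t=(p[:,:2]-c)@V[0];print(c,V[0],c+V[0]*t.min(),c+V[0]*t.max())
m=rg&(Z>.04)&(Z<.06);print("handle");rect(m)
rg=np.zeros(Z.shape,bool);rg[135:260,135:225]=1
m=rg&(Z>.014)&(Z<.027);print("board",np.nanmedian(Z[m]));rect(m)
for v in range(190,240,1): print(v,np.round(P[v,263],3),np.round(P[v,306],3),f[v,306])
```

```text
g_tl [0.821 0.281 0.001]
plate [0.683 0.131 0.092]
pl2 [0.59  0.215 0.095]
crA [0.546 0.085 0.094]
crB [0.548 0.155 0.1  ]
lip [0.532 0.137 0.097]
tray [0.513 0.235 0.025]
pull [0.465 0.234 0.07 ]
board [0.45  0.558 0.022]
tumb [ 0.45  -0.036  0.012]
onion [0.664 0.418 0.09 ]
hand [0.526 0.485 0.051]
neck [0.458 0.427 0.034]
0.085 0.1
8615 ((0.651272714138031, 0.13655486702919006), (0.24806636571884155, 0.2804025709629059), 2.1321523189544678)
0.1 0.16
1147 ((0.653789222240448, 0.13675571978092194), (0.24976372718811035, 0.28095200657844543), 2.0889103412628174)
0.085 0.16
9762 ((0.6529874801635742, 0.13672608137130737), (0.251382440328598, 0.2809464931488037), 2.0857062339782715)
tray
577 ((0.49257969856262207, 0.22375066578388214), (0.06861436367034912, 0.09392110258340836), 2.710843563079834)
scr
375 ((0.49521979689598083, 0.4726685881614685), (0.17878834903240204, 0.13491734862327576), 13.374324798583984)
[0.51790967 0.47872206] [-0.76664477 -0.64207149] [0.5737433  0.52548321] [0.41716534 0.39434784]
handle
302 ((0.5014070272445679, 0.46553027629852295), (0.1880667507648468, 0.0
[... 2334 characters left out ...]
[49 50 52]
228 [0.476 0.236 0.072] [0.474 0.113 0.003] [48 50 54]
229 [0.473 0.236 0.071] [ 0.471  0.113 -0.   ] [48 49 52]
230 [0.471 0.236 0.071] [0.468 0.113 0.001] [47 49 51]
231 [0.468 0.236 0.07 ] [ 0.465  0.113 -0.002] [48 50 52]
232 [0.465 0.236 0.065] [ 0.462  0.113 -0.   ] [47 49 51]
233 [0.463 0.236 0.072] [0.459 0.113 0.001] [46 47 49]
234 [0.46  0.237 0.067] [ 0.456  0.113 -0.002] [46 44 45]
235 [0.457 0.237 0.001] [ 0.454  0.113 -0.002] [42 43 44]
236 [ 0.454  0.237 -0.001] [ 0.451  0.113 -0.002] [43 44 48]
237 [0.451 0.237 0.001] [ 0.448  0.113 -0.003] [46 47 49]
238 [0.448 0.237 0.   ] [ 0.445  0.114 -0.   ] [48 49 51]
239 [ 0.445  0.237 -0.001] [0.442 0.114 0.003] [46 48 50]
```

View pics/crop.png

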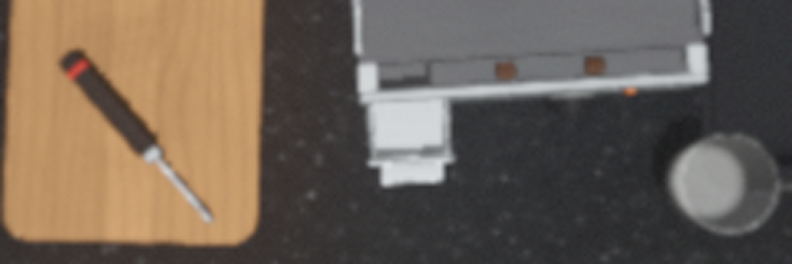

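Griddle: centre (0.653, 0.137), yaw +2.1°, and the measured size of 251 × 281 mm agrees with the 250 × 280 given. The board top is at 20.6 mm and the scraper yaw is about -139°. The tray pull front is at x≈0.4585. I'll push the tray first.

```bash
cat >> h.py <<'E'
from scipy.spatial.transform import Rotation as Ro
GY=0.0364;G0=np.array([.653,.1367,0]);RG=Ro.from_euler('z',GY)
def gw(p): return G0+RG.apply(p)
def toolR(yawx,lean=0):
    """tool x horizontal yaw yawx, tool z down, then lean phi about tool y (tool z swings opposite to x)"""
    y=np.radians(yawx);X=np.array([np.cos(y),np.sin(y),0]);Z=np.array([0,0,-1.]);f=np.radians(lean)
    x=X*np.cos(f)+Z*np.sin(f); z=Z*np.cos(f)-X*np.sin(f)
    return Ro.from_matrix(np.c_[x,np.cross(z,x),z])
def plan(*targets):
    o=get_obs();R=Ro.from_euler('xyz',o["eef_rot"])
    print("t",o["time_s"],"at",np.round(o["ee_pos"],4),"q",np.round(o["qpos"],2),"w",round(o["grip_width"],4),"F",np.round(o["force"],1))
    for p,r in targets:
        r=R if r is None else r
        s=R.inv().apply(np.array(p)-o["ee_pos"]);v=(R.inv()*r).as_rotvec()
        print(np.round(s/.25,4).tolist(),np.round(v/2/np.pi,4).tolist(),"mm",round(np.linalg.norm(s)*1e3),"deg",round(np.degrees(np.linalg.norm(v))))
E
python3 - <<'E'
from h import *
R=toolR(182.1)
plan(((.41,.233,.15),R),((.41,.233,.064),R))
P=np.load("top.npy")
Q=P[212:258,335:385].reshape(-1,3);m=(Q[:,2]>.05)&(Q[:,2]<.1);q=Q[m];print(m.sum(),q.min(0),q.max(0))
E
```

```text
t 0.1 at [0.2099 0.5081 0.2239] q [ 1.11  0.3   1.52 -0.    1.32 -0.07] w 0.0937 F [-0.2  0.  -0.1]
[-1.1598, -0.7112, 0.2965] [-0.0002, -0.0, -0.0682] mm 348 deg 25
[-1.1598, -0.7108, 0.6405] [-0.0002, -0.0, -0.0682] mm 376 deg 25
275 [ 0.41154934 -0.05997776  0.05035461] [0.48829661 0.01750813 0.09576722]
```

{"op": "play_rows", "data": {
  "motion": [
    [[-0.2, -0.12, 0.05, 0, 0, -0.01, -1], [-0.35, -0.22, 0.09, 0, 0, -0.03, -1], [-0.5, -0.31, 0.13, 0, 0, -0.05, -1], [-0.65, -0.4, 0.17, 0, 0, -0.068, -1], [-0.8, -0.49, 0.21, 0, 0, -0.068, -1], [-0.95, -0.58, 0.25, 0, 0, -0.068, -1], [-1, -0.65, 0.28, 0, 0, -0.068, -1], [-1, -0.71, 0.3, 0, 0, -0.068, -1], [-1, -0.71, 0.3, 0, 0, -0.068, -1]]
  ]
}}

```text
time_s: 1.0
ee_pos: [0.3728, 0.2474, 0.1487]
eef_rot: [-3.141, -0.002, -3.108]
force: [0.0, 0.3, 0.0]
grip_width: 0.0252
grip_force: 0.0
```

Run:
```python
from h import *
R=toolR(182.1)
plan(((.42,.233,.064),R),((.47,.235,.064),R))
```

```text
t 1.0 at [0.3728 0.2474 0.1487] q [ 0.5   0.16  1.89 -0.    1.1  -1.1 ] w 0.0252 F [0.  0.3 0. ]
[-0.1873, -0.0638, 0.3386] [-0.0001, -0.0003, -0.0005] mm 98 deg 0
[-0.3874, -0.0625, 0.3383] [-0.0001, -0.0003, -0.0005] mm 130 deg 0
```

{"op": "play_rows", "data": {
  "motion": [
    [[-0.15, -0.064, 0.1, 0, 0, 0, -1], [-0.18, -0.064, 0.25, 0, 0, 0, -1], [-0.187, -0.064, 0.338, 0, 0, 0, -1], [-0.22, -0.064, 0.338, 0, 0, 0, -1], [-0.28, -0.064, 0.338, 0, 0, 0, -1], [-0.34, -0.063, 0.338, 0, 0, 0, -1], [-0.38, -0.063, 0.338, 0, 0, 0, -1], [-0.42, -0.063, 0.338, 0, 0, 0, -1]]
  ]
}}

```text
time_s: 1.8
ee_pos: [0.4797, 0.2374, 0.066]
eef_rot: [3.141, 0.001, -3.106]
force: [-2.3, 0.6, 0.9]
grip_width: 0.0008
grip_force: 0.9
```

{"op": "play_rows", "data": {
  "motion": [
    [[-0.02, 0, 0, 0, 0, 0, -1], [-0.03, 0, 0, 0, 0, 0, -1], [-0.04, 0, 0, 0, 0, 0, -1]]
  ]
}}

```text
time_s: 2.1
ee_pos: [0.4888, 0.2372, 0.0651]
eef_rot: [-3.142, -0.0, -3.106]
force: [-2.0, 0.3, 2.0]
grip_width: 0.0006
grip_force: 0.8
```

{"op": "play_rows", "data": {
  "motion": [
    [[-0.01, 0, 0, 0, 0, 0, -1], [-0.02, 0, 0, 0, 0, 0, -1], [-0.02, 0, 0, 0, 0, 0, -1]]
  ]
}}

```text
time_s: 2.4
ee_pos: [0.494, 0.2373, 0.0649]
eef_rot: [-3.142, 0.0, -3.106]
force: [-0.2, -0.2, 0.0]
grip_width: 0.0003
grip_force: 0.0
```

Run:
```python
from h import *
c=camera("top");P=world(c);f=c["frame"]
a=cv2.resize(f[180:260,220:380],None,fx=4,fy=4,interpolation=cv2.INTER_CUBIC);cv2.imwrite("pics/tray1.png",a[...,::-1])
print(get_obs()["force"],get_obs()["ee_pos"])
```

```text
[-0.23162491  0.01204366 -0.17935699] [0.49389773 0.23725004 0.06490399]
```

View pics/tray1.png

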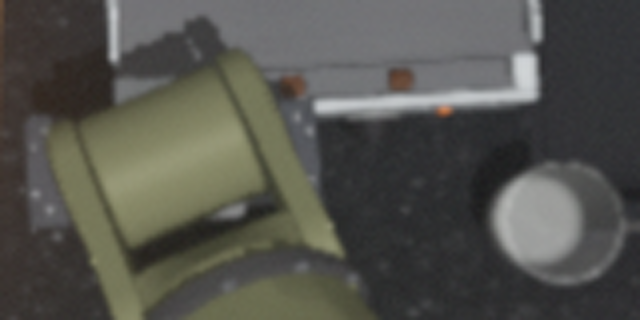

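The arm hides the tray in this picture, and the force shows no stop reached yet. I'll push a little further.

{"op": "play_rows", "data": {
  "motion": [
    [[-0.01, 0, 0, 0, 0, 0, -1], [-0.02, 0, 0, 0, 0, 0, -1], [-0.03, 0, 0, 0, 0, 0, -1], [-0.03, 0, 0, 0, 0, 0, -1]]
  ]
}}

```text
time_s: 2.85
ee_pos: [0.499, 0.2375, 0.0648]
eef_rot: [-3.14, -0.007, -3.106]
force: [-22.4, -2.7, 15.9]
grip_width: 0.0005
grip_force: 11.3
```

{"op": "play_rows", "data": {
  "motion": [
    [[-0.01, 0, 0, 0, 0, 0, -1], [-0.02, 0, 0, 0, 0, 0, -1], [-0.02, 0, 0, 0, 0, 0, -1]]
  ]
}}

```text
time_s: 3.15
ee_pos: [0.4994, 0.2375, 0.0648]
eef_rot: [-3.139, -0.018, -3.105]
force: [-61.2, -5.1, 43.1]
grip_width: 0.0004
grip_force: 31.0
```

The push met a firm stop (61 N), so the tray is home. I'll back off and go for the scraper.

{"op": "play_rows", "data": {
  "motion": [
    [[0.08, 0, 0, 0, 0, 0, -1], [0.2, 0, 0, 0, 0, 0, -1], [0.2, 0, -0.1, 0, 0, 0, 0], [0.2, 0, -0.3, 0, 0, 0, 0], [0.2, 0, -0.4, 0, 0, 0, 0], [0.2, 0, -0.4, 0, 0, 0, 0]]
  ]
}}

```text
time_s: 3.75
ee_pos: [0.4579, 0.2366, 0.1687]
eef_rot: [3.139, 0.006, -3.106]
force: [0.5, -0.3, 0.2]
grip_width: 0.0292
grip_force: 0.0
```

Run:
```python
from h import *
R=toolR(221,-10)
g=[.5127,.4753]
plan(((*g,.14),R),((*g,.043),R))
c=camera("top");P=world(c)
for v in range(203,232,2): print(v,np.round(P[v,263],3))
```

```text
t 3.75 at [0.4579 0.2366 0.1687] q [ 0.41  0.27  1.69 -0.    1.17 -1.2 ] w 0.0292 F [ 0.5 -0.3  0.2]
[-0.2524, 0.946, 0.1188] [0.0095, 0.0278, -0.108] mm 247 deg 40
[-0.25, 0.9451, 0.5068] [0.0095, 0.0278, -0.108] mm 275 deg 40
203 [0.547 0.235 0.023]
205 [0.541 0.235 0.025]
207 [0.531 0.235 0.099]
209 [0.526 0.235 0.097]
211 [0.522 0.235 0.071]
213 [0.517 0.235 0.066]
215 [0.511 0.235 0.067]
217 [0.493 0.235 0.433]
219 [0.489 0.235 0.439]
221 [0.486 0.235 0.445]
223 [0.482 0.235 0.448]
225 [0.479 0.235 0.452]
227 [0.475 0.235 0.454]
229 [0.472 0.235 0.454]
231 [0.468 0.235 0.454]
```

{"op": "play_rows", "data": {
  "motion": [
    [[-0.05, 0.15, 0, 0.001, 0.003, -0.015, 0.1], [-0.1, 0.33, 0, 0.003, 0.01, -0.036, 0.1], [-0.15, 0.5, 0.03, 0.005, 0.015, -0.058, 0.1], [-0.2, 0.67, 0.06, 0.007, 0.02, -0.08, 0.1], [-0.25, 0.83, 0.1, 0.0085, 0.025, -0.1, 0.1], [-0.252, 0.946, 0.119, 0.0095, 0.0278, -0.108, 0.1], [-0.252, 0.946, 0.119, 0.0095, 0.0278, -0.108, 0.1], [-0.252, 0.946, 0.119, 0.0095, 0.0278, -0.108, 0.1]]
  ]
}}

```text
time_s: 4.6
ee_pos: [0.5104, 0.4744, 0.1328]
eef_rot: [3.14, -0.184, -2.426]
force: [-0.6, 0.1, 0.6]
grip_width: 0.0517
grip_force: 0.0
```

Run:
```python
from h import *
R=toolR(221,-10)
g=[.5127,.4753]
plan(((*g,.09),R),((*g,.043),R))
```

```text
t 4.6 at [0.5104 0.4744 0.1328] q [ 0.7   0.82  0.95 -0.    1.55 -1.59] w 0.0517 F [-0.6  0.1  0.6]
[-0.0404, -0.0034, 0.1666] [0.0003, -0.0015, 0.0001] mm 43 deg 1
[-0.0748, -0.0037, 0.3514] [0.0003, -0.0015, 0.0001] mm 90 deg 1
```

{"op": "play_rows", "data": {
  "motion": [
    [[-0.02, -0.003, 0.1, 0, -0.0015, 0, 0.1], [-0.05, -0.003, 0.22, 0, -0.0015, 0, 0.1], [-0.068, -0.004, 0.31, 0, -0.0015, 0, 0.1], [-0.0745, -0.004, 0.349, 0, -0.0015, 0, 0.1], [-0.0745, -0.004, 0.349, 0, -0.0015, 0, 0.1]]
  ]
}}

```text
time_s: 5.1
ee_pos: [0.5133, 0.4745, 0.0451]
eef_rot: [3.14, -0.174, -2.427]
force: [-0.3, 0.2, 0.1]
grip_width: 0.0514
grip_force: 0.0
```

{"op": "play_rows", "data": {
  "motion": [
    [[0, 0, 0, 0, 0, 0, -0.4], [0, 0, 0, 0, 0, 0, -0.8], [0, 0, 0, 0, 0, 0, -1], [0, 0, 0, 0, 0, 0, -1], [0, 0, 0, 0, 0, 0, -1], [0, 0, 0, 0, 0, 0, -1]]
  ],
  "grip_force": 45
}}

```text
time_s: 5.7
ee_pos: [0.5135, 0.4758, 0.0466]
eef_rot: [3.14, -0.171, -2.425]
force: [-1.0, 0.0, 4.3]
grip_width: 0.0194
grip_force: 45.0
```

Run:
```python
from h import *
plan(((.48,.44,.25),toolR(200,20)))if 0 else None
o=get_obs();p=o["ee_pos"];print(o["force"],o["grip_width"],o["ee_pos"])
plan((p+[0,0,.15],toolR(221,-10)),(p+[-.06,-.05,.2],toolR(200,15)))
```

```text
[-0.96801064  0.03206007  4.27347816] 0.019427370951194508 [0.51349345 0.47582354 0.04657719]
t 5.7 at [0.5135 0.4758 0.0466] q [ 0.7   0.91  1.01 -0.    1.4  -1.59] w 0.0194 F [-1.   0.   4.3]
[0.1021, 0.0012, -0.5913] [0.0003, 0.0006, 0.0001] mm 150 deg 0
[0.4439, 0.0082, -0.7352] [0.003, -0.0682, 0.0587] mm 215 deg 32
```

{"op": "play_rows", "data": {
  "motion": [
    [[0.02, 0, -0.1, 0, 0, 0, -1], [0.05, 0, -0.25, 0, 0, 0, -1], [0.08, 0, -0.45, 0, 0, 0, -1], [0.12, 0, -0.6, 0, -0.01, 0.01, -1], [0.25, 0.005, -0.65, 0.001, -0.03, 0.025, -1], [0.35, 0.008, -0.7, 0.002, -0.05, 0.04, -1], [0.44, 0.008, -0.735, 0.003, -0.068, 0.058, -1], [0.44, 0.008, -0.735, 0.003, -0.068, 0.058, -1], [0.44, 0.008, -0.735, 0.003, -0.068, 0.058, -1]]
  ]
}}

```text
time_s: 6.6
ee_pos: [0.4534, 0.4261, 0.2468]
eef_rot: [-3.141, 0.262, -2.788]
force: [-0.1, -0.3, -0.8]
grip_width: 0.0196
grip_force: 45.0
```

Run:
```python
from h import *
# pose of scraper axis in tool frame: measure blade/handle via cameras
o=get_obs();R=Ro.from_euler('xyz',o["eef_rot"])
print(o["ee_pos"],o["grip_width"])
for n in("side","top"):
    c=camera(n);P=world(c);np.save(n+"1.npy",P);np.save(n+"1_f.npy",c["frame"])
    L=R.inv().apply((P.reshape(-1,3)-o["ee_pos"])).reshape(P.shape)
    m=(np.abs(L[...,1])<.014)&(L[...,0]>.035)&(L[...,0]<.14)&(np.abs(L[...,2])<.06)
    q=L[m];q=q[np.argsort(q[:,0])];print(n,len(q));print(np.round(q[::max(1,len(q)//25)],3).tolist())
    # exp. tip
    cam=np.linalg.inv(np.array(c["T"]))
    t=np.array([*(o["ee_pos"]+R.apply([.1,0,.01])),1]);x=cam@t;k=np.array(c["camera_matrix"]);print("tip px",k[0,0]*x[0]/-x[2]+k[0,2],k[1,1]*-x[1]/-x[2]+k[1,2])
    ctr=(int(k[0,0]*x[0]/-x[2]+k[0,2]),int(k[1,1]*-x[1]/-x[2]+k[1,2]))
    f=c["frame"];y0=max(0,ctr[1]-50);x0=max(0,ctr[0]-50)
    cv2.imwrite(f"pics/held_{n}.png",cv2.resize(f[y0:y0+100,x0:x0+100],None,fx=5,fy=5,interpolation=cv2.INTER_CUBIC)[...,::-1]);print("origin",x0,y0)
```

```text
[0.45337943 0.42611374 0.2468399 ] 0.019644474131333127
side 137
[[0.035, 0.002, 0.007], [0.037, 0.007, 0.009], [0.038, -0.004, 0.008], [0.039, 0.0, 0.021], [0.042, 0.001, 0.017], [0.045, 0.002, 0.019], [0.048, 0.001, 0.019], [0.051, 0.0, 0.02], [0.055, -0.0, 0.021], [0.058, -0.0, 0.022], [0.061, -0.001, 0.023], [0.064, -0.001, 0.018], [0.067, 0.001, 0.02], [0.071, 0.005, 0.02], [0.074, -0.0, 0.025], [0.078, 0.001, 0.02], [0.08, -0.001, 0.024], [0.083, -0.0, 0.026], [0.086, -0.003, 0.02], [0.089, 0.001, 0.023], [0.092, -0.001, 0.023], [0.095, -0.001, 0.024], [0.098, -0.003, 0.022], [0.099, 0.001, 0.034], [0.101, 0.003, 0.029], [0.103, -0.003, 0.022], [0.104, 0.0, 0.028], [0.107, 0.002, 0.025]]
tip px 164.79957544991095 104.83326984248865
origin 114 54
top 0
[]
tip px 196.28575023569928 277.0952871583584
origin 146 227
```

View pics/held_side.png

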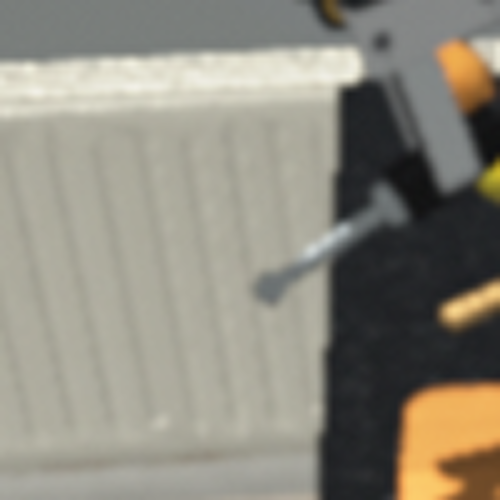

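The held scraper points as planned: the neck drops about 8° below tool x, and the tip is near tool (0.100, 0, 0.027). Next I go above the closed end.

```bash
cat >> h.py <<'E'
TIP=np.array([.100,0,.027])
def tipT(l,R,tip=None): return gw(l)-R.apply(TIP if tip is None else tip)
E
python3 - <<'E'
from h import *
R=toolR(182.1,44)
p=tipT([-.106,-.110,.16],R);print(p)
plan((p,R))
E
```

```text
[0.60421582 0.02486396 0.24888801]
t 6.7 at [0.4544 0.4265 0.2458] q [ 0.73  0.32  1.46 -0.11  1.12 -1.16] w 0.0191 F [ 0.9 -0.3 -0.5]
[-0.0065, -1.7146, -0.0093] [0.025, -0.0803, 0.0447] mm 429 deg 34
```

{"op": "play_rows", "data": {
  "motion": [
    [[0, -0.1, 0, 0.002, -0.005, 0.003, -1], [0, -0.25, 0, 0.005, -0.016, 0.009, -1], [0, -0.4, 0, 0.008, -0.025, 0.014, -1], [0, -0.55, 0, 0.011, -0.035, 0.02, -1], [0, -0.7, 0, 0.014, -0.045, 0.025, -1], [0, -0.85, 0, 0.017, -0.055, 0.031, -1], [0, -1, 0, 0.02, -0.065, 0.036, -1], [0, -1, 0, 0.025, -0.08, 0.0447, -1], [0, -1, 0, 0.025, -0.08, 0.0447, -1]]
  ]
}}

```text
time_s: 7.6
ee_pos: [0.5414, 0.1905, 0.2447]
eef_rot: [-3.141, 0.767, -3.11]
force: [-0.9, -0.8, -0.7]
grip_width: 0.0193
grip_force: 45.0
```

Run:
```python
from h import *
R=toolR(182.1,44)
plan((tipT([-.106,-.110,.16],R),R))
```

```text
t 7.6 at [0.5414 0.1905 0.2447] q [ 0.38  0.04  1.95 -0.54  0.48 -0.83] w 0.0193 F [-0.9 -0.8 -0.7]
[-0.1774, -0.6702, 0.148] [-0.0006, -0.0002, -0.0005] mm 177 deg 0
```

{"op": "play_rows", "data": {
  "motion": [
    [[-0.03, -0.1, 0.02, 0, 0, 0, -1], [-0.06, -0.22, 0.05, 0, 0, 0, -1], [-0.09, -0.35, 0.08, 0, 0, 0, -1], [-0.12, -0.47, 0.11, 0, 0, 0, -1], [-0.15, -0.58, 0.13, 0, 0, 0, -1], [-0.177, -0.67, 0.148, 0, 0, 0, -1], [-0.177, -0.67, 0.148, 0, 0, 0, -1], [-0.177, -0.67, 0.148, 0, 0, 0, -1]]
  ]
}}

```text
time_s: 8.4
ee_pos: [0.6046, 0.026, 0.2491]
eef_rot: [3.141, 0.765, -3.108]
force: [-0.1, 0.5, -0.3]
grip_width: 0.0196
grip_force: 45.0
```

Run:
```python
from h import *
o=get_obs();R=Ro.from_euler('xyz',o["eef_rot"])
print(o["ee_pos"],o["qpos"])
out=[]
for n in("side","top"):
    c=camera(n);P=world(c)
    L=R.inv().apply((P.reshape(-1,3)-o["ee_pos"])).reshape(P.shape)
    m=(np.abs(L[...,1])<.014)&(L[...,0]>.035)&(L[...,0]<.12)&(L[...,2]>-.01)&(L[...,2]<.05)
    q=L[m];print(n,len(q))
    for a in np.arange(.035,.12,.008):
        s=q[(q[:,0]>=a)&(q[:,0]<a+.008)]
        if len(s):print(round(a,3),len(s),np.round(np.median(s,0),4),np.round(s.min(0),3),np.round(s.max(0),3))
    t=np.array([*(o["ee_pos"]+R.apply(TIP)),1]);x=np.linalg.inv(np.array(c["T"]))@t;k=np.array(c["camera_matrix"])
    uv=cv2.projectPoints(np.array([[x[0],-x[1],-x[2]]]),np.zeros(3),np.zeros(3),k,np.array(c["D"],float))[0].ravel();print("tip px",uv)
    f=c["frame"];y0=max(0,int(uv[1])-40);x0=max(0,int(uv[0])-40)
    z=cv2.resize(f[y0:y0+80,x0:x0+80],(400,400),interpolation=cv2.INTER_CUBIC);cv2.drawMarker(z,(int((uv[0]-x0)*5+2),int((uv[1]-y0)*5+2)),(255,0,0),0,10,1);out.append(z)
cv2.imwrite("pics/above.png",np.hstack(out)[...,::-1])
```

```text
[0.60458073 0.02598924 0.24914603] [-0.03878363  0.07986605  1.89460244  0.12914524  0.40643088 -1.74213704]
side 211
0.035 24 [ 0.0381 -0.0009  0.014 ] [ 0.035 -0.006  0.007] [0.043 0.006 0.023]
0.043 22 [ 0.0468 -0.0003  0.0178] [ 0.043 -0.003  0.014] [0.051 0.003 0.022]
0.051 23 [ 0.0548 -0.0003  0.0187] [ 0.051 -0.002  0.016] [0.059 0.003 0.023]
0.059 19 [0.062  0.0001 0.0187] [ 0.059 -0.002  0.017] [0.067 0.004 0.025]
0.067 21 [ 0.0713 -0.0001  0.0216] [ 0.067 -0.002  0.018] [0.075 0.002 0.027]
0.075 21 [0.0791 0.     0.0235] [ 0.075 -0.002  0.019] [0.082 0.001 0.027]
0.083 21 [0.0871 0.0001 0.0239] [ 0.083 -0.001  0.021] [0.091 0.004 0.029]
0.091 31 [ 0.0958 -0.0001  0.0256] [ 0.092 -0.002  0.02 ] [0.099 0.003 0.034]
0.099 29 [ 0.1027 -0.0005  0.027 ] [ 0.099 -0.002  0.018] [0.107 0.002 0.035]
tip px [267.63740572 224.9640636 ]
top 0
tip px [347.20144938 195.41230416]
```

View pics/above.png

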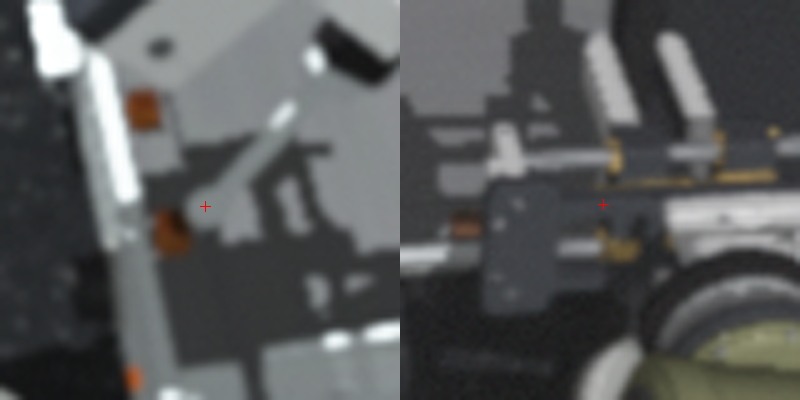

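```bash
sed -i 's/^TIP=.*/TIP=np.array([.0987,0,.0265])/' h.py
python3 - <<'E'
from h import *
R=toolR(182.1,44)
o=get_obs();print("tip local",RG.inv().apply(o["ee_pos"]+Ro.from_euler('xyz',o["eef_rot"]).apply(TIP)-G0))
plan((tipT([-.106,-.110,.112],R),R),(tipT([-.106,-.110,.095],R),R),(tipT([-.106,-.110,.0915],R),R))
E
```

```text
tip local [-0.10550627 -0.10774282  0.16198098]
t 8.5 at [0.6042 0.0271 0.2495] q [-0.04  0.08  1.9   0.13  0.41 -1.74] w 0.0195 F [ 0.2 -0.  -0.2]
[0.1402, -0.0088, 0.1419] [-0.0, -0.0003, -0.0001] mm 50 deg 0
[0.1874, -0.0089, 0.1909] [-0.0, -0.0003, -0.0001] mm 67 deg 0
[0.1971, -0.0089, 0.201] [-0.0, -0.0003, -0.0001] mm 70 deg 0
```

{"op": "play_rows", "data": {
  "motion": [
    [[0.04, -0.004, 0.04, 0, 0, 0, -1], [0.08, -0.008, 0.081, 0, 0, 0, -1], [0.12, -0.009, 0.121, 0, 0, 0, -1], [0.14, -0.009, 0.142, 0, 0, 0, -1], [0.14, -0.009, 0.142, 0, 0, 0, -1], [0.152, -0.009, 0.154, 0, 0, 0, -1], [0.164, -0.009, 0.166, 0, 0, 0, -1], [0.176, -0.009, 0.178, 0, 0, 0, -1], [0.187, -0.009, 0.19, 0, 0, 0, -1], [0.187, -0.009, 0.19, 0, 0, 0, -1]]
  ]
}}

```text
time_s: 9.5
ee_pos: [0.6034, 0.0242, 0.1827]
eef_rot: [3.141, 0.766, -3.107]
force: [0.7, -0.4, -0.8]
grip_width: 0.0194
grip_force: 45.0
```

Run:
```python
from h import *
R=toolR(182.1,44)
o=get_obs();Rm=Ro.from_euler('xyz',o["eef_rot"]);print("tip local",RG.inv().apply(o["ee_pos"]+Rm.apply(TIP)-G0))
plan((tipT([-.106,-.110,.0915],R),R))
c=camera("side");P=world(c)
L=Rm.inv().apply((P.reshape(-1,3)-o["ee_pos"]));m=(np.abs(L[:,1])<.012)&(L[:,0]>.05)&(L[:,0]<.12)&(L[:,2]>.01)&(L[:,2]<.04)
W=RG.inv().apply(P.reshape(-1,3)[m]-G0);W=W[np.argsort(W[:,2])]
for w in W[::4]: print(np.round(w,3),end=" ")
```

```text
tip local [-0.10636394 -0.11051685  0.09520578]
t 9.5 at [0.6034 0.0242 0.1827] q [-0.04  0.17  1.97  0.23  0.24 -1.85] w 0.0194 F [ 0.7 -0.4 -0.8]
[0.0094, 0.0026, 0.0111] [-0.0001, -0.0003, -0.0002] mm 4 deg 0
[-0.113 -0.099  0.081] [-0.11  -0.109  0.083] [-0.116 -0.101  0.083] [-0.116 -0.104  0.084] [-0.116 -0.112  0.084] [-0.112 -0.111  0.085] [-0.108 -0.111  0.087] [-0.126 -0.109  0.088] [-0.101 -0.112  0.089] [-0.126 -0.121  0.091] [-0.096 -0.116  0.091] [-0.096 -0.115  0.092] [-0.11  -0.111  0.093] [-0.099 -0.111  0.093] [-0.126 -0.119  0.094] [-0.126 -0.107  0.095] [-0.096 -0.122  0.095] [-0.093 -0.108  0.095] [-0.095 -0.108  0.095] [-0.09  -0.104  0.095] [-0.103 -0.11   0.096] [-0.095 -0.111  0.096] [-0.091 -0.114  0.096] [-0.113 -0.108  0.096] [-0.091 -0.107  0.096] [-0.092 -0.122  0.096] [-0.093 -0.107  0.096] [-0.095 -0.117  0.097] [-0.11  -0.112  0.097] [-0.121 -0.113  0.097] [-0.094 -0.112  0.097] [-0.126 -0.105  0.097] [-0.101 -0.112  0.097] [-0.122 -0.115  0.097] [-0.093 -0.116  0.098] [-0.12  -0.119  0.098] [-0.121 -0.112  0.098] [-0.121 -0.102  0.098] [-0.123 -0.102  0.099] [-0.125 -0.102  0.099] [-0.121 -0.1    0.099] [-0.124 -0.119  0.099] [-0.099 -0.112  0.1  ] [-0.106 -0.109  0.101] [-0.103 -0.11   0.101] [-0.103 -0.11   0.103] [-0.098 -0.112  0.105] [-0.101 -0.111  0.107] [-0.092 -0.111  0.108] [-0.098 -0.111  0.109] [-0.094 -0.11   0.111] [-0.088 -0.111  0.113] [-0.094 -0.111  0.114] [-0.089 -0.111  0.115] [-0.094 -0.11   0.117] [-0.092 -0.108  0.118] [-0.083 -0.111  0.12 ] [-0.083 -0.11   0.121] [-0.085 -0.108  0.122] [-0.089 -0.11   0.125] [-0.084 -0.111  0.125] [-0.086 -0.107  0.127] [-0.082 -0.112  0.128] [-0.076 -0.11   0.13 ] [-0.083 -0.107  0.131] [-0.082 -0.111  0.132] [-0.082 -0.109  0.135] [-0.079 -0.111  0.136]
```

{"op": "play_rows", "data": {
  "motion": [
    [[0.004, 0, 0.005, 0, 0, 0, -1], [0.009, 0.002, 0.0105, 0, 0, 0, -1], [0.009, 0.002, 0.0105, 0, 0, 0, -1], [0.009, 0.01, 0.0105, 0, 0, 0, -1], [0.009, 0.03, 0.0105, 0, 0, 0, -1], [0.009, 0.05, 0.0105, 0, 0, 0, -1], [0.009, 0.07, 0.0105, 0, 0, 0, -1], [0.009, 0.09, 0.0105, 0, 0, 0, -1], [0.009, 0.11, 0.0105, 0, 0, 0, -1], [0.009, 0.13, 0.0105, 0, 0, 0, -1]]
  ]
}}

```text
time_s: 10.55
ee_pos: [0.6028, 0.0569, 0.1803]
eef_rot: [3.141, 0.768, -3.106]
force: [-0.0, -1.7, 2.4]
grip_width: 0.0196
grip_force: 45.0
```

```bash
cat >> h.py <<'E'
def tipnow():
    o=get_obs();Rm=Ro.from_euler('xyz',o["eef_rot"]);print("tip local",np.round(RG.inv().apply(o["ee_pos"]+Rm.apply(TIP)-G0),4))
E
python3 - <<'E'
from h import *
R=toolR(182.1,44);tipnow()
plan((tipT([-.106,-.03,.0915],R),R))
E
```

```text
tip local [-0.1057 -0.0779  0.0927]
t 10.55 at [0.6028 0.0569 0.1803] q [ 0.03  0.18  1.96  0.01  0.23 -1.58] w 0.0196 F [-0.  -1.7  2.4]
[0.0042, 0.1919, 0.0023] [-0.0001, -0.0, -0.0002] mm 48 deg 0
```

{"op": "play_rows", "data": {
  "motion": [
    [[0, 0.01, 0, 0, 0, 0, -1], [0, 0.03, 0, 0, 0, 0, -1], [0, 0.05, 0, 0, 0, 0, -1], [0, 0.07, 0, 0, 0, 0, -1], [0, 0.09, 0, 0, 0, 0, -1], [0, 0.11, 0, 0, 0, 0, -1], [0, 0.13, 0, 0, 0, 0, -1], [0, 0.15, 0, 0, 0, 0, -1], [0, 0.17, 0, 0, 0, 0, -1], [0, 0.19, 0, 0, 0, 0, -1]]
  ]
}}

```text
time_s: 11.55
ee_pos: [0.6011, 0.1042, 0.1802]
eef_rot: [3.142, 0.767, -3.106]
force: [-0.0, -1.8, 2.7]
grip_width: 0.0192
grip_force: 45.0
```

Run:
```python
from h import *
R=toolR(182.1,44);tipnow()
plan((tipT([-.106,.02,.0915],R),R))
c=camera("side");f=c["frame"];a=cv2.resize(f[150:270,190:350],None,fx=4,fy=4,interpolation=cv2.INTER_CUBIC);cv2.imwrite("pics/mid.png",a[...,::-1])
```

```text
tip local [-0.1057 -0.0305  0.0926]
t 11.55 at [0.6011 0.1042 0.1802] q [ 0.14  0.19  1.95 -0.31  0.25 -1.19] w 0.0192 F [-0.  -1.8  2.7]
[0.0041, 0.2024, 0.002] [-0.0002, -0.0001, -0.0002] mm 51 deg 0
```

View pics/mid.png

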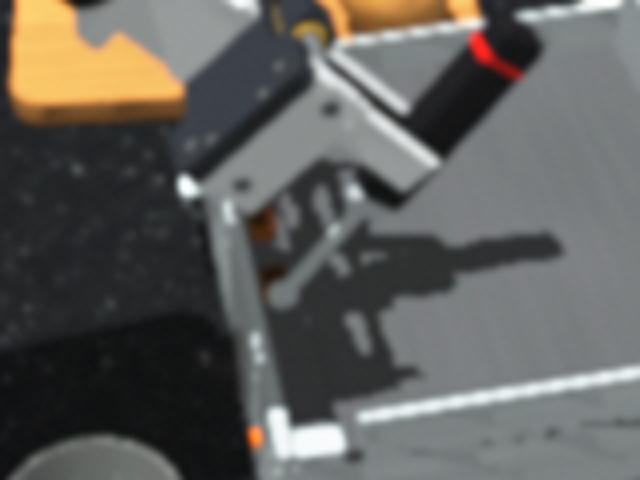

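The blade at (285,295) is down in the trough and pushes crust A at (270,275). Crust B is ahead at (262,225). I carry on with the draw.

{"op": "play_rows", "data": {
  "motion": [
    [[0, 0.01, 0, 0, 0, 0, -1], [0, 0.03, 0, 0, 0, 0, -1], [0, 0.05, 0, 0, 0, 0, -1], [0, 0.07, 0, 0, 0, 0, -1], [0, 0.09, 0, 0, 0, 0, -1], [0, 0.11, 0, 0, 0, 0, -1], [0, 0.13, 0, 0, 0, 0, -1], [0, 0.15, 0, 0, 0, 0, -1], [0, 0.17, 0, 0, 0, 0, -1], [0, 0.19, 0, 0, 0, 0, -1]]
  ]
}}

```text
time_s: 12.6
ee_pos: [0.5994, 0.1519, 0.1801]
eef_rot: [3.141, 0.767, -3.107]
force: [0.2, -2.8, 5.1]
grip_width: 0.0198
grip_force: 45.1
```

{"op": "play_rows", "data": {
  "motion": [
    [[0, 0.01, 0, 0, 0, 0, -1], [0, 0.03, 0, 0, 0, 0, -1], [0, 0.05, 0, 0, 0, 0, -1], [0, 0.07, 0, 0, 0, 0, -1], [0, 0.09, 0, 0, 0, 0, -1], [0, 0.11, 0, 0, 0, 0, -1], [0, 0.13, 0, 0, 0, 0, -1], [0, 0.15, 0, 0, 0, 0, -1], [0, 0.17, 0, 0, 0, 0, -1], [0, 0.19, 0, 0, 0, 0, -1]]
  ]
}}

```text
time_s: 13.6
ee_pos: [0.5976, 0.1995, 0.18]
eef_rot: [3.141, 0.767, -3.107]
force: [-0.5, -2.8, 4.6]
grip_width: 0.0194
grip_force: 45.1
```

Run:
```python
from h import *
R=toolR(182.1,44);tipnow()
plan((tipT([-.106,.096,.0915],R),R))
```

```text
tip local [-0.1057  0.0649  0.0924]
t 13.6 at [0.5976 0.1995 0.18  ] q [ 0.35  0.25  1.88 -0.68  0.35 -0.69] w 0.0194 F [-0.5 -2.8  4.6]
[0.0036, 0.1248, 0.0016] [-0.0001, -0.0001, -0.0002] mm 31 deg 0
```

{"op": "play_rows", "data": {
  "motion": [
    [[0, 0.01, 0, 0, 0, 0, -1], [0, 0.03, 0, 0, 0, 0, -1], [0, 0.05, 0, 0, 0, 0, -1], [0, 0.07, 0, 0, 0, 0, -1], [0, 0.09, 0, 0, 0, 0, -1], [0, 0.11, 0, 0, 0, 0, -1], [0, 0.13, 0, 0, 0, 0, -1], [0, 0.145, 0, 0, 0, 0, -1], [0, 0.145, 0, 0, 0, 0, -1]]
  ]
}}

```text
time_s: 14.5
ee_pos: [0.5962, 0.2359, 0.1798]
eef_rot: [3.141, 0.767, -3.106]
force: [0.0, -0.0, -0.4]
grip_width: 0.0196
grip_force: 45.0
```

Run:
```python
from h import *
R=toolR(182.1,44);tipnow()
plan((tipT([-.106,.098,.105],R),R),(tipT([-.106,.098,.19],R),R))
```

```text
tip local [-0.1058  0.1013  0.0922]
t 14.5 at [0.5962 0.2359 0.1798] q [ 0.42  0.28  1.84 -0.75  0.39 -0.58] w 0.0196 F [ 0.  -0.  -0.4]
[-0.0348, -0.0128, -0.0377] [-0.0, -0.0002, -0.0002] mm 13 deg 0
[-0.2707, -0.0126, -0.2825] [-0.0, -0.0002, -0.0002] mm 98 deg 0
```

{"op": "play_rows", "data": {
  "motion": [
    [[-0.01, 0, -0.01, 0, 0, 0, -1], [-0.024, 0, -0.025, 0, 0, 0, -1], [-0.037, 0, -0.04, 0, 0, 0, -1], [-0.05, 0, -0.053, 0, 0, 0, -1], [-0.08, 0, -0.083, 0, 0, 0, -1], [-0.13, 0, -0.135, 0, 0, 0, -1], [-0.18, 0, -0.19, 0, 0, 0, -1], [-0.23, 0, -0.24, 0, 0, 0, -1], [-0.27, 0, -0.282, 0, 0, 0, -1], [-0.27, 0, -0.282, 0, 0, 0, -1]]
  ]
}}

```text
time_s: 15.5
ee_pos: [0.5965, 0.2355, 0.2802]
eef_rot: [3.139, 0.771, -3.108]
force: [0.4, -0.2, -0.8]
grip_width: 0.0197
grip_force: 45.0
```

Run:
```python
from h import *
R=Ro.from_euler('xyz',[3.14,-.171,-2.425])
p=np.array([.5135,.4758,.0466])
plan((p+[0,0,.15],R))
```

```text
t 15.5 at [0.5965 0.2355 0.2802] q [ 0.42  0.16  1.73 -0.5   0.58 -0.86] w 0.0197 F [ 0.4 -0.2 -0.8]
[0.4479, 0.9719, 0.0341] [-0.0331, 0.144, -0.1074] mm 268 deg 66
```

{"op": "play_rows", "data": {
  "motion": [
    [[0.03, 0.07, 0, -0.003, 0.012, -0.009, -1], [0.08, 0.17, 0.003, -0.006, 0.026, -0.019, -1], [0.13, 0.28, 0.006, -0.0096, 0.042, -0.031, -1], [0.18, 0.39, 0.01, -0.0132, 0.0575, -0.043, -1], [0.23, 0.5, 0.015, -0.017, 0.0735, -0.055, -1], [0.28, 0.61, 0.02, -0.0205, 0.09, -0.067, -1], [0.33, 0.72, 0.025, -0.0245, 0.1065, -0.08, -1], [0.38, 0.83, 0.03, -0.028, 0.122, -0.091, -1], [0.43, 0.93, 0.033, -0.0315, 0.137, -0.102, -1], [0.448, 0.972, 0.034, -0.0331, 0.144, -0.1074, -1]]
  ]
}}

```text
time_s: 16.5
ee_pos: [0.5117, 0.4769, 0.1908]
eef_rot: [3.138, -0.181, -2.421]
force: [0.4, -0.4, -1.5]
grip_width: 0.0198
grip_force: 45.0
```

Run:
```python
from h import *
R=Ro.from_euler('xyz',[3.14,-.171,-2.425])
p=np.array([.5135,.4758,.0466])
plan((p+[0,0,.05],R),(p+[0,0,.001],R))
o=[]
for n,s in(("top",np.s_[180:230,235:315]),("side",np.s_[165:225,205:301])):
    c=camera(n);o.append(cv2.resize(c["frame"][s],(400,250),interpolation=cv2.INTER_CUBIC))
cv2.imwrite("pics/after.png",np.hstack(o)[...,::-1])
```

```text
t 16.5 at [0.5117 0.4769 0.1908] q [ 0.7   0.79  0.87 -0.    1.66 -1.59] w 0.0198 F [ 0.4 -0.4 -1.5]
[-0.0702, -0.0094, 0.37] [0.0002, -0.0016, 0.0006] mm 94 deg 1
[-0.1055, -0.01, 0.5628] [0.0002, -0.0016, 0.0006] mm 143 deg 1
```

View pics/after.png

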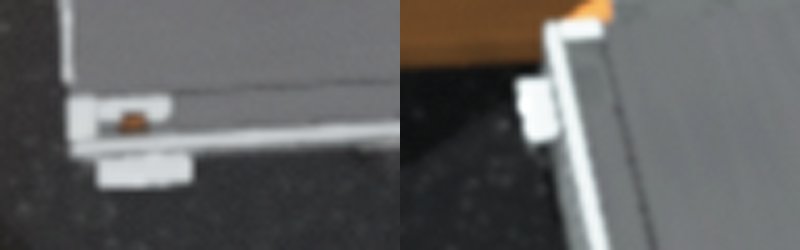

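Run:
```python
from h import *
c=camera("top");P=world(c);f=c["frame"]
for v in range(197,208):
    print(v,[(int(P[v,u,2]*1000) if np.isfinite(P[v,u,2]) else -1,int(f[v,u,0])-int(f[v,u,2])) for u in range(252,276)])
print(P[204,261])
L=RG.inv().apply(P[204,261]-G0);print(L)
```

```text
197 [(94, -3), (96, -3), (94, -4), (93, -4), (94, -3), (98, -3), (95, -3), (93, -3), (91, -2), (96, -3), (93, -3), (98, -4), (95, -3), (94, -3), (93, -4), (96, -3), (94, -4), (98, -4), (95, -4), (93, -4), (97, -4), (97, -4), (92, -3), (90, -2)]
198 [(95, -4), (94, -4), (98, -4), (97, -4), (94, -3), (95, -3), (94, -3), (93, -4), (92, -4), (95, -5), (93, -3), (92, -3), (97, -3), (94, -4), (92, -3), (95, -3), (92, -5), (98, -4), (93, -4), (92, -4), (92, -3), (88, -2), (87, -2), (15, -3)]
199 [(94, -5), (93, -5), (94, -3), (91, -4), (90, -5), (89, -6), (85, -6), (85, -6), (86, -6), (82, -6), (78, -5), (73, -5), (76, -5), (72, -6), (69, -5), (69, -6), (23, -6), (24, -5), (80, -3), (83, -3), (82, -4), (86, -3), (81, -3), (83, -3)]
200 [(98, -5), (98, -6), (21, -5), (23, -4), (23, -6), (24, -6), (24, -5), (25, -7), (23, -6), (22, -6), (20, -6), (25, -6), (27, -6), (22, -6), (23, -5), (25, -6), (24, -5), (26, -5), (85, -4), (82, -4), (80, -3), (82, -3), (81, -3), (85, -3)]
201 [(96, -5), (94, -6), (26, -6), (23, -6), (24, -7), (23, -7), (24, -6), (26, -6), (24, -5), (25, -4), (25, -4), (21, 
[... 954 characters left out ...]
0), (48, 46), (46, 37), (50, 15), (24, -1), (25, -5), (25, -5), (27, -4), (26, -4), (26, -3), (86, -3), (86, -3), (83, -4), (81, -3), (82, -3)]
206 [(96, -4), (98, -5), (21, -5), (23, -4), (24, -4), (24, -3), (23, 4), (49, 18), (49, 22), (45, 18), (46, 19), (48, 16), (44, 6), (23, -2), (25, -5), (27, -5), (23, -5), (28, -4), (23, -4), (82, -4), (81, -4), (79, -4), (81, -5), (82, -5)]
207 [(96, -5), (96, -5), (76, -5), (21, -5), (26, -6), (22, -6), (26, -3), (96, 1), (95, 2), (97, 1), (96, -1), (96, 0), (93, -2), (96, -4), (96, -6), (95, -6), (99, -6), (95, -6), (98, -5), (96, -5), (99, -6), (97, -7), (94, -6), (95, -6)]
[0.54275143 0.2401386  0.04756393]
[-0.10641121  0.10738224  0.04756393]
```

{"op": "play_rows", "data": {
  "motion": [
    [[-0.02, -0.003, 0.1, 0, -0.0016, 0.0006, -1], [-0.05, -0.006, 0.25, 0, -0.0016, 0.0006, -1], [-0.07, -0.009, 0.37, 0, -0.0016, 0.0006, -1], [-0.08, -0.01, 0.43, 0, -0.0016, 0.0006, -1], [-0.09, -0.01, 0.48, 0, -0.0016, 0.0006, -1], [-0.098, -0.01, 0.525, 0, -0.0016, 0.0006, -1], [-0.1, -0.01, 0.54, 0, -0.0016, 0.0006, -1], [-0.1, -0.01, 0.54, 0, -0.0016, 0.0006, -1]]
  ]
}}

```text
time_s: 17.45
ee_pos: [0.5152, 0.4747, 0.0568]
eef_rot: [3.14, -0.164, -2.429]
force: [1.0, 0.1, 0.0]
grip_width: 0.0199
grip_force: 45.0
```

The crust top is at 48 mm, which is the 24 mm floor plus two 12 mm crusts. So both are in the tray, stacked, with none left in the trough. Now I set the scraper down.

{"op": "play_rows", "data": {
  "motion": [
    [[-0.002, 0, 0.012, 0, 0, 0, -1], [-0.004, 0, 0.024, 0, 0, 0, -1], [-0.006, 0, 0.034, 0, 0, 0, -1], [-0.007, 0, 0.039, 0, 0, 0, -1], [-0.007, 0, 0.039, 0, 0, 0, -1]]
  ]
}}

```text
time_s: 17.95
ee_pos: [0.5152, 0.4748, 0.0468]
eef_rot: [3.14, -0.164, -2.429]
force: [0.1, -0.9, -0.2]
grip_width: 0.0196
grip_force: 45.0
```

{"op": "play_rows", "data": {
  "motion": [
    [[-0.001, 0, 0.004, 0, 0, 0, -1], [-0.001, 0, 0.008, 0, 0, 0, -1], [-0.001, 0, 0.008, 0, 0, 0, -1]]
  ]
}}

```text
time_s: 18.25
ee_pos: [0.5153, 0.4749, 0.0465]
eef_rot: [3.14, -0.163, -2.429]
force: [-4.2, -3.9, 11.7]
grip_width: 0.02
grip_force: 45.0
```

Contact with the board. I'll release and retract.

{"op": "play_rows", "data": {
  "motion": [
    [[0, 0, 0, 0, 0, 0, -0.7], [0, 0, 0, 0, 0, 0, -0.4], [0, 0, 0, 0, 0, 0, 0], [0, 0, 0, 0, 0, 0, 0.1], [0.02, 0, -0.08, 0, 0, 0, 0.1], [0.05, 0, -0.25, 0, 0, 0, 0.1], [0.08, 0, -0.42, 0, 0, 0, 0.1], [0.3, 0, -0.6, 0, 0, 0, 0.1], [0.45, 0, -0.6, 0, 0, 0, 0.1], [0.6, 0, -0.6, 0, 0, 0, 0.1]]
  ]
}}

```text
time_s: 19.25
ee_pos: [0.4209, 0.3929, 0.2208]
eef_rot: [3.14, -0.16, -2.429]
force: [0.5, 0.3, 0.6]
grip_width: 0.0515
grip_force: 0.0
```

{"op": "play_rows", "data": {
  "motion": [
    [[0.2, 0, 0, 0, 0, 0, 0.1], [0.4, 0, 0, 0, 0, 0, 0.1], [0.5, 0, 0, 0, 0, 0, 0.1], [0.5, 0, 0, 0, 0, 0, 0.1], [0.5, 0, 0, 0, 0, 0, 0.1]]
  ]
}}

```text
time_s: 19.75
ee_pos: [0.3289, 0.3133, 0.2391]
eef_rot: [3.14, -0.162, -2.429]
force: [0.3, -0.3, 0.1]
grip_width: 0.0514
grip_force: 0.0
```

Run:
```python
from h import *
c=camera("top");f=c["frame"];P=world(c)
cv2.imwrite("pics/final.png",cv2.resize(f[130:260,135:385],None,fx=3,fy=3,interpolation=cv2.INTER_CUBIC)[...,::-1])
X,Y,Z=P[...,0],P[...,1],P[...,2];rg=np.zeros(Z.shape,bool);rg[190:255,150:215]=1
m=rg&(Z>.027)&(Z<.06);p=P[m];d=np.array([-.755,-.656]);t=(p[:,:2]-[.5014,.4655])@d
print(len(p),t.min(),t.max())
for a in np.arange(-.1,.1,.02):
    s=p[(t>a)&(t<a+.02),2]
    if len(s):print(round(a,2),np.median(s),s.max())
print("crust",P[203:206,259:264,2].round(3).tolist())
```

```text
371 -0.0937407313418218 0.09537293846230732
-0.1 0.04651287688273831 0.05159579671478154
-0.08 0.04614983010982243 0.0510180024234157
-0.06 0.04634156736991224 0.051435345604276206
-0.04 0.04656242434103541 0.05017098005395826
-0.02 0.04606277607554721 0.051935917719473146
0.0 0.04564127156371922 0.05125335425320232
0.02 0.039367731386912075 0.050487828107118826
0.04 0.036417002516678676 0.04075487265001643
0.06 0.03871514821881972 0.04224796127280994
0.08 0.039751129444561384 0.04436997414897603
crust [[0.032, 0.038, 0.049, 0.048, 0.048], [0.049, 0.046, 0.05, 0.051, 0.045], [0.049, 0.048, 0.048, 0.048, 0.052]]
```

View pics/final.png

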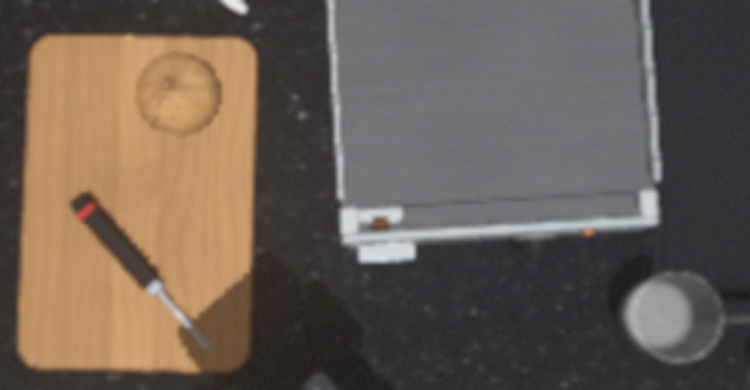

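The scraper lies flat on the board, from (80,205) to (205,345), and its handle is level at 46 mm. The trough is empty, the crusts are in the home tray at (380,222), and the onion and tumbler are where they were. I'm handing in.

```bash
python3 -c "
from station import workorder
print(workorder.hand_in())"
```

```text
the job is handed in; nothing more can be done
None
```

I handed the job in: the drip tray is pushed home with both crusts in it, the scraper lies flat on the chopping board, and the tumbler and onion stand where they were. The hand-in gave no verdict.

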